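Build up the stepped core adapter on a label unwinder

TASK

Build up the stepped core adapter on the label unwinder: thread its three black rings on the upright spindle in order of size, the widest at the bottom and the narrowest on top, so that label rolls of any core size can sit on it. Turn the wide ring under a light push until the grooves underneath it drop over the cross key and it lies right down on its seat, lay the middle ring flat on it, then press the small snap collar down past the spring balls until it sits on the middle ring. Work by feel with no more than a firm hand push, let go of each ring, and leave the label roll, the pen and the marker where they lie.

Things in the scene. Friction and masses are not known exactly. Their poses are not given: they have to be found in the camera images.
- unwinder: Label unwinder, fixed to the table: round grey base 124 mm across, over it an aluminium platter 120 mm across (top at 27 mm) with a boss 62 mm across and an upright steel spindle in the middle. Origin on the spindle's axis at table height, z up. A drag brake holds platter, spindle and key still (it gives above 0.2 N m); how they are turned is not reported: it is seen or felt.
- spindle_seat (a point): Centre of the seat, the flat top of the boss, 35 mm above the table. A flat-topped steel cross key, 6 mm wide and 6 mm high, lies on it right through the spindle, out to 30 mm from the axis on both sides, top 41 mm above the table; it may point any way. From here up to 61 mm above the table the spindle is 24 mm across, then a cone up to 64.5 mm.
- spindle_balls (a point): Point on the spindle's axis level with three spring balls, 80.3 mm above the table, that stand 2.5 mm out of the upper spindle. The upper spindle is 16 mm across from 64.5 to 88 mm above the table.
- spindle_tip (a point): Top centre of the spindle, 95 mm above the table; it narrows in a cone from 16 mm across at 88 mm to 7 mm here.
- ring_wide: Widest black ring: 62 mm across, bore 26 mm, 18 mm high. Origin: centre of its underside, z up the bore. The underside, facing down, has three grooves 8.8 mm wide, 7.5 mm deep right across it, 60 degrees apart (body x along one). Standing on the key its underside is 41 mm above the table; turned under a light push it drops over the key within 60 degrees; home is 35 mm. 60 to 120 g.
- ring_mid: Middle black ring: 49 mm across, plain bore 26 mm, 13 mm high, both faces alike. Origin: centre of its underside, z up the bore. Home on the wide ring its underside is 53 mm above the table. 40 g.
- collar: Snap collar, smallest black ring: 37 mm across, bore 18 mm, widening to 22 mm at both ends over 3.8 mm, 14 mm high, both faces alike. Origin: centre of its underside, z up the bore. It meets the balls with its underside about 80 mm above the table; 5 to 15 N take it past. Home on the middle ring its underside is at 66 mm and the balls hold its upper edge. 20 to 40 g.
- sealer: Blue bag sealer fixed on the table to the right of the work, 100 mm wide and 380 mm long away from the robot, with an arm above it up to about 300 mm over the table; not used here, keep clear of it. Origin: centre of its underside.
- label_roll: Label roll lying flat, 132 mm across, 34 mm high; a bystander. Origin: centre of its underside.
- pen_b: Pen lying on the table, 139 mm long; a bystander.
- marker: Thick marker lying on the table, 114 mm long; a bystander.
Not all that is in view belongs to the job. What is shaped like the ring_wide but red is not meant.

How it is judged (in metres and radians):
On the way, in this order (a step that is already met when the one before it is completed fails the run):
1. the wide ring is threaded on and has dropped over the cross key onto its seat (z of ring_wide in the frame of unwinder between 0.032 and 0.037 m and horizontal distance between ring_wide and unwinder below 0.003 m and angle between ring_wide's own z axis and vertical below 0.1 rad), for 0.2 s.
2. the middle ring is threaded on and lies flat on the wide ring (all of step 1 and z of ring_mid in the frame of unwinder between 0.05 and 0.055 m and horizontal distance between ring_mid and unwinder below 0.003 m and angle between ring_mid's own z axis and vertical below 0.1 rad), for 0.2 s.
3. the collar is snapped past the balls and sits on the middle ring (all of step 2 and z of collar in the frame of unwinder between 0.063 and 0.068 m and horizontal distance between collar and unwinder below 0.003 m and angle between collar's own z axis and vertical below 0.1 rad), for 0.2 s.
At the end, for the whole second after the job is handed in: The three rings are on the spindle, released and at rest, level to 0.1 rad and within 3 mm of its axis: underside of the wide ring less than 37 mm above the table (35 is home), of the middle ring less than 55 mm (53 is home), of the collar less than 68 mm (66 is home) (all of step 3 and linear speed of each of ring_wide, ring_mid, collar below 0.02 m/s); the robot touches nothing.
It fails at once if a ring is forced on the unwinder with more than 40 N (bent key, dented bearing) (contact force between any of ring_wide, ring_mid, collar and unwinder above 40 N).
It fails at once if the rings are pressed together with more than 40 N (contact force between ring_mid and ring_wide above 40 N or contact force between collar and ring_mid above 40 N).
It fails at once if the hand pushes on the unwinder itself with more than 25 N (contact force between any of the fingers, the arm and unwinder above 25 N).
It fails at once if the label roll, the pen or the marker is moved more than 30 mm (distance of any of label_roll, pen_b, marker from where it was at the start of the episode above 0.03 m).
It also fails if it takes over 72 s, if anything falls off the work surface, if the arm or the gripper's body presses on something with over 40 N, if the wrist force passes 120 N, or if a joint passes its speed limit or range.

ROBOT

A 6-joint arm with a two-finger parallel gripper is mounted at the origin on a cart in front of the work surface, level with it; the furniture and walls round the work are solid. World frame = base frame: x ahead of the robot, y to its left, z up, the work surface at z = 0. Lengths are in m, angles in degrees, forces in N, time in s.
With the tool pointing down it reaches from about 0.375 to 0.9 m from the base axis. Payload 3.1 kg.
Tool frame: the origin (TCP) lies at the very end of the fingers, on their centre line; the grasp point (between the pads) lies 19 mm behind it (bot.hold_point_z is the z of the grasp point in the tool frame, in m); z points along the fingers, y is the direction in which the jaws open and shut (so a half turn about z gives the same grasp; the last joint's range is limited). The gripper opens to 87 mm and grips with 3 to 60 N. Pads are 19 mm wide; open, the fingers measure 117 mm over their backs; the gripper's body (75 mm by 190 mm) begins 51 mm behind the grasp point.
Start: joints at [-76.977, 30.224, 82.088, -0, 67.689, -10.227], TCP at [0.247, -0.574, 0.223] pointing down, gripper open.
Joint ranges: [-176.69, 176.69], [-43.24, 126.21], [12.49, 139.97], [-82, 262], [0, 151.66], [-163.58, 163.58]. Speed limits (degrees/s): [159.86, 159.86, 180, 180, 180, 180].

INTERFACE

Orientations are given as a 3x3 rotation matrix whose columns are the frame's x, y, z axes.
In Python, from rig import bot gives the robot as it stands.
- The arm moves only by the tool servo_tool, never from a script. Its argument "increments" is a list of rows, each a list of 3 entries, a list of its own where there are three numbers: the closure, from 0 (fully open) to 1 (shut), then the shift along the tool's x, y, z in mm, then the turn about the tool's z in degrees. In form: [[claw, [x, y, z], turn], ...]. A call has 1 to 5 rows; each row shifts and turns the commanded pose from where the row before left it, along the tool's axes as they then stand; what a row does not reach is not made up. A row lasts 1/8 s, in which the tool goes at most 62.5 mm and 10.7 degrees, less where a joint would pass 70% of its speed; a pose out of reach is approached as far as the arm can. A call with a gripper value outside its range is refused whole. The fingers move at their own pace and stop on an object; the grip force is fixed at half the most. Time passes only in rows, so rows that do not move let the fingers close. It gives the time, the measured TCP pose, the force and the opening at its end, in the units of the state.
- bot.read_state(): the state, without advancing time (a new reading comes with each control period).
- bot.capture(name): name is "scene" or "top"; returns (picture, depth): 400x640x3 uint8, blue, green, red; 400x640 float32, m along the optical axis (not along the pixel's ray), 0 where there is no reading.
- bot.camera_info(name): a dict with "K" (3x3 intrinsics, pixels), "R" (3x3) and "t" (3): a world point X has camera coordinates R X + t. Camera axes: x right, y down, z forward; pixel columns grow to the right and rows downward; lengths in m; the calibration is good to about 2 mm. A picture is of the moment at which its call begins. camera_info takes no time and is no camera call.
- bot.hand_in(): hands the job in, once; it reports no verdict.
Trained networks look in the newest picture that a camera, given by its name, has taken for a name from the list of things; names that differ only in an ending like _2 or _b are one class to them, and where a whole thing is asked for, a point or a joint stands for the part that bears it (a point fixed in the world has none). Each returns a list of dicts, best first, with "p" (0 to 1); they miss things now and then, are a little off and sometimes report something else, mostly with a low value. They report only what shows in the picture. A call takes as long as a camera call. They do not tell look-alikes from the thing itself.
- bot.find_in(camera, thing): "bbox" ([left, top, right, bottom] in pixels, round what is visible of it).
- bot.trace(camera, thing): "region" (400x640 bool, what is visible of it) and "bbox" ([left, top, right, bottom] in pixels, round what is visible of it).
The state is a dict: "time_s": time; "joint_positions": joint angles; "qvel": joint speeds; "tau": joint torques, N m; "position": TCP position; "tcp_rot": TCP orientation; "force": force on the tool from outside, world axes, zero at the start; "moment": the same for the moment, N m; "opening": opening from 0.0 (shut) to 1.0 (fully open).
Only numpy, scipy, OpenCV 4.12 (cv2) and the standard library are available. Lean on these libraries where they do the work, as an engineer would, in place of code of your own. Each camera call takes 0.05 s, during which the arm holds its last target.

## Working session

There is one attempt and no reset: what is moved stays moved. The work goes in short steps, Python scripts to look and compute and a tool call to move; the robot and the scene stay as the last step left them, time stands still between calls to the robot, and variables do not carry over. Pictures are saved under pics/ and viewed, and the job is handed in when it is done.

Besides the shell and the picture viewer there is one more tool, called after "Call:" as name(argument=value, ...) on one line, values as JSON. servo_tool: Moves the arm, as the interface text tells. Its arguments: {"type":"object","properties":{"increments":{"type":"array","items":{"type":"array"}}},"required":["increments"]}

```bash
mkdir -p pics; ls; cat > h.py <<'E'
import numpy as np, cv2
from rig import bot
def cap(n,f=None):
    im,d=bot.capture(n)
    if f: cv2.imwrite('pics/'+f,im)
    return im,d
def w(n,u,v,z):
    c=bot.camera_info(n);K=np.array(c['K']);R=np.array(c['R']);t=np.array(c['t'])
    r=R.T@np.linalg.inv(K)@np.array([u,v,1.]);o=-R.T@t
    return o+r*(z-o[2])/r[2]
def cloud(n,d):
    c=bot.camera_info(n);K=np.array(c['K']);R=np.array(c['R']);t=np.array(c['t'])
    v,u=np.mgrid[0:400,0:640]
    P=np.stack([(u-K[0,2])/K[0,0]*d,(v-K[1,2])/K[1,1]*d,d],-1)
    return (P-t)@R
def px(n,X):
    c=bot.camera_info(n);p=np.array(c['K'])@(np.array(c['R'])@np.array(X)+np.array(c['t']));return p[:2]/p[2]
E
python3 - <<'E'
from h import *
for n in ('scene','top'):
    im,d=cap(n,n+'0.png'); np.save(n+'0.npy',d)
    c=bot.camera_info(n); R=np.array(c['R']);print(n,np.round(-R.T@np.array(c['t']),3),np.round(R,2).tolist(),np.array(c['K'])[0])
for n in ('scene','top'):
    for t in ['unwinder','ring_wide','ring_mid','collar','spindle_tip','label_roll']:
        print(n,t,[(np.round(x['bbox']).tolist(),round(x['p'],2)) for x in bot.find_in(n,t)])
s=bot.read_state();print({k:np.round(v,3).tolist() for k,v in s.items()})
E
```

```text
pics
scene [0.059 0.866 0.601] [[-0.86, -0.51, -0.02], [-0.22, 0.42, -0.88], [0.46, -0.75, -0.47]] [415.69575494   0.         318.56429241]
top [0.425 0.042 1.323] [[-0.01, -1.0, 0.01], [-0.99, 0.01, -0.11], [0.11, -0.01, -0.99]] [368.44279857   0.         317.31848694]
scene unwinder [([260.0, 210.0, 312.0, 255.0], 0.83)]
scene ring_wide [([323.0, 211.0, 344.0, 226.0], 0.81), ([377.0, 200.0, 398.0, 218.0], 0.6)]
scene ring_mid [([322.0, 266.0, 347.0, 284.0], 0.82)]
scene collar [([355.0, 233.0, 373.0, 245.0], 0.7)]
scene spindle_tip [([259.0, 208.0, 308.0, 255.0], 0.71), ([419.0, 176.0, 432.0, 194.0], 0.37)]
scene label_roll [([187.0, 271.0, 253.0, 324.0], 0.84)]
top unwinder [([267.0, 170.0, 304.0, 204.0], 0.95)]
top ring_wide [([322.0, 192.0, 340.0, 211.0], 0.7), ([352.0, 225.0, 372.0, 242.0], 0.65)]
top ring_mid []
top collar [([308.0, 232.0, 317.0, 240.0], 0.64)]
top spindle_tip [([352.0, 224.0, 371.0, 243.0], 0.75), ([269.0, 170.0, 304.0, 206.0], 0.65), ([200.0, 171.0, 235.0, 210.0], 0.3)]
top label_roll [([200.0, 170.0, 236.0, 211.0], 0.9), ([411.0, 244.0, 444.0, 253.0], 0.51)]
{'time_s': 0.7, 'joint_positions': [-76.978, 30.221, 82.086, -0.0, 67.689, -10.229], 'qvel': [0.022, -0.042, -0.018, 0.003, 0.034, -0.009], 'tau': [-0.0, -43.986, -17.695, 0.063, 0.051, -0.0], 'position': [0.247, -0.574, 0.223], 'tcp_rot': [[0.919, 0.395, 0.0], [0.395, -0.919, -0.0], [-0.0, 0.0, -1.0]], 'force': [-0.426, -0.571, 0.07], 'moment': [-0.001, -0.005, 0.026], 'opening': 1.0}
```

View pictures.

```bash
python3 - <<'E'
import cv2
a=cv2.imread('pics/top0.png')[150:270,180:460];cv2.imwrite('pics/t1.png',cv2.resize(a,(784,336),interpolation=cv2.INTER_CUBIC))
a=cv2.imread('pics/scene0.png')[160:340,170:450];cv2.imwrite('pics/s1.png',cv2.resize(a,(784,504),interpolation=cv2.INTER_CUBIC))
E
```

```text
(no output)
```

View pics/top0.png

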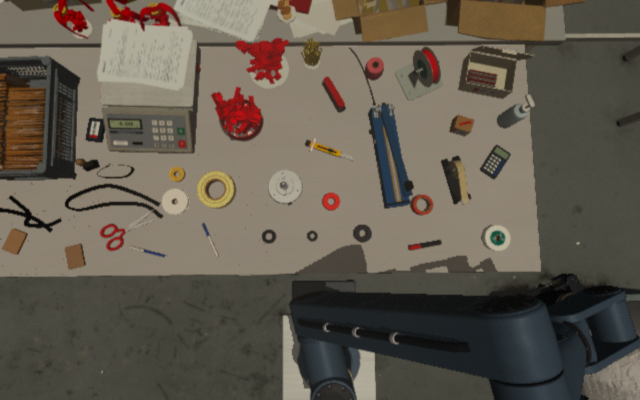

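View pics/scene0.png

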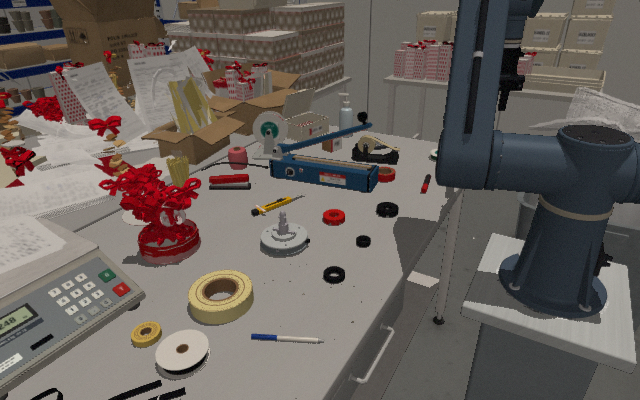

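```bash
sleep 1
```

```text
(no output)
```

View pics/t1.png

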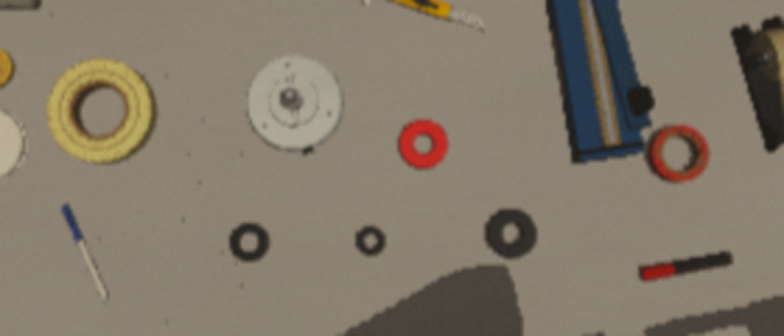

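View pics/s1.png

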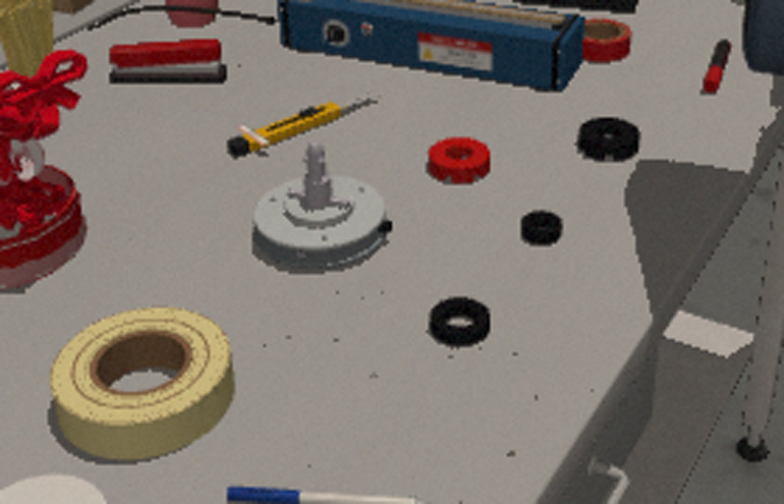

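Candidates in the top image: black rings at (362,233), the widest, (268,237), the middle one, and (312,236), the smallest. Look-alikes are the red ring at (331,201), the red tape at (422,204) and the white/yellow rolls at (174,202) and (216,190). By colour and size, wide=(362,233), mid=(268,237) and collar=(312,236). Next I check this in a crop and measure by silhouette fit.

```bash
cat > fit.py <<'E'
from h import *
from scipy.optimize import minimize
S=8
def sil(n,cyls,xy,box):
    l,t,r,b=box
    m=np.zeros(((b-t)*S,(r-l)*S),np.uint8)
    a=np.linspace(0,2*np.pi,72)
    for R,z0,z1 in cyls:
        pts=np.array([px(n,[xy[0]+R*np.cos(q),xy[1]+R*np.sin(q),z]) for z in (z0,z1) for q in a])
        p=((pts-[l,t]+.5)*S).astype(np.float32)
        cv2.fillConvexPoly(m,cv2.convexHull(p).astype(np.int32),1)
    return cv2.resize(m.astype(np.float32),(r-l,b-t),interpolation=cv2.INTER_AREA)
def fit(n,cyls,xy0,alpha,box,bore=None):
    def c(p):
        s=sil(n,cyls,p,box)
        if bore:
            R,z0,z1=bore
            h=sil(n,[(R,z1,z1)],p,box)*sil(n,[(R,z0,z0)],p,box); s=s*(1-h)
        l,t,r,b=box
        return ((s-alpha[t:b,l:r])**2).sum()
    r=minimize(c,xy0,method='Nelder-Mead',options=dict(initial_simplex=np.array(xy0)+np.array([[0,0],[.008,0],[0,.008]]),xatol=1e-4,fatol=1e-3))
    return r.x,r.fun
def dark(im,lo=45,hi=110):
    g=im.max(2).astype(float); return np.clip((hi-g)/(hi-lo),0,1)
E
python3 - <<'E'
from fit import *
ims={n:cv2.imread(f'pics/{n}0.png') for n in('top','scene')}
C={'ring_wide':(.031,.018,.013,{'top':(362,233),'scene':(387,209)}),'ring_mid':(.0245,.013,.013,{'top':(268,237),'scene':(334,275)}),'collar':(.0185,.014,.010,{'top':(312,236),'scene':(363,241)})}
for k,(R,h,b,pp) in C.items():
    for n in('top','scene'):
        u,v=pp[n]; box=(u-17,v-15,u+18,v+16)
        im=ims[n]; al=dark(im)
        print(k,n,np.round(w(n,u,v,h/2)[:2],4),[np.round(x*1,4).tolist() if not np.isscalar(x) else round(x,2) for x in fit(n,[(R,0,h)],w(n,u,v,h/2)[:2],al,box,(b,0,h))], al[box[1]:box[3],box[0]:box[2]].sum().round())
for n in('top','scene'):
    for k in('unwinder',):
        im,d=bot.capture(n)
        rr=bot.trace(n,k)[0]; reg=rr['region'].astype(float); l,t,r,b=[int(x) for x in rr['bbox']]
        box=(l-6,t-6,r+6,b+6)
        print(n,rr['bbox'],[np.round(x,4) for x in fit(n,[(.062,0,.02),(.060,.02,.027),(.012,.027,.061),(.008,.061,.088),(.0035,.088,.095)],w(n,(l+r)/2,(t+b)/2,.02)[:2],reg,box)])
E
```

```text
Traceback (most recent call last):
  File "fit.py", line 21, in fit
    r=minimize(c,xy0,method='Nelder-Mead',options=dict(initial_simplex=np.array(xy0)+np.array([[0,0],[.008,0],[0,.008]]),xatol=1e-4,fatol=1e-3))
  File "fit.py", line 18, in c
    h=sil(n,[(R,z1,z1)],p,box)*sil(n,[(R,z0,z0)],p,box); s=s*(1-h)
                               ~~~^^^^^^^^^^^^^^^^^^^^^
  File "fit.py", line 9, in sil
    pts=np.array([px(n,[xy[0]+R*np.cos(q),xy[1]+R*np.sin(q),z]) for z in (z0,z1) for q in a])
                  ~~^^^^^^^^^^^^^^^^^^^^^^^^^^^^^^^^^^^^^^^^^^^
  File "h.py", line 17, in px
    c=bot.camera_info(n);p=np.array(c['K'])@(np.array(c['R'])@np.array(X)+np.array(c['t']));return p[:2]/p[2]
ValueError: time passes only in moves, steps and waits
```

```bash
python3 - <<'E'
import cv2
T=cv2.imread('pics/top0.png');S=cv2.imread('pics/scene0.png')
import numpy as np
a=cv2.resize(T[160:255,255:385],None,fx=6,fy=6,interpolation=cv2.INTER_NEAREST);cv2.imwrite('pics/c1.png',a)
a=cv2.resize(S[195:290,250:405],None,fx=5,fy=5,interpolation=cv2.INTER_NEAREST);cv2.imwrite('pics/c2.png',a)
E
```

```text
(no output)
```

View pics/c1.png

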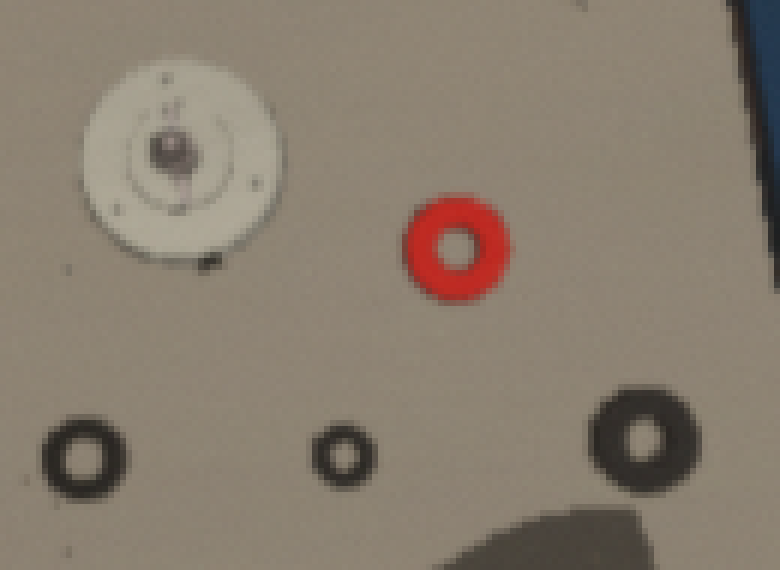

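View pics/c2.png

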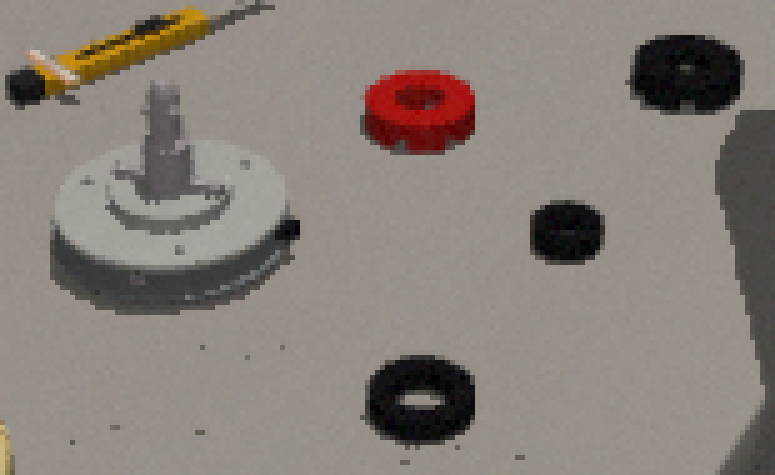

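```bash
python3 - <<'E'
s=open('h.py').read()
s=s.replace("bot.camera_info(n)","ci(n)").replace("def cap(","_C={}\ndef ci(n):\n    if n not in _C: _C[n]=bot.camera_info(n)\n    return _C[n]\ndef cap(",1)
open('h.py','w').write(s)
E
cat > m.py <<'E'
from fit import *
ims={n:cv2.imread(f'pics/{n}0.png') for n in('top','scene')}
C={'ring_wide':(.031,.018,.013,{'top':(362,233),'scene':(387,209)}),'ring_mid':(.0245,.013,.013,{'top':(268,237),'scene':(334,275)}),'collar':(.0185,.014,.010,{'top':(312,236),'scene':(363,241)})}
for k,(R,h,b,pp) in C.items():
    for n in('top','scene'):
        u,v=pp[n]; q={'ring_wide':13,'ring_mid':14,'collar':10}[k]; box=(u-q,v-q,u+q+1,v+q+1)
        im=ims[n]; al=dark(im,60,115)
        x,f=fit(n,[(R,0,h)],w(n,u,v,h/2)[:2],al,box,(b,0,h))
        print(k,n,np.round(x,4),round(f,1), al[box[1]:box[3],box[0]:box[2]].sum().round(1))
for n in('top','scene'):
        im,d=bot.capture(n)
        rr=bot.trace(n,'unwinder')[0]; reg=rr['region'].astype(float); l,t,r,b=[int(x) for x in rr['bbox']]
        np.save('un_'+n,reg)
        box=(l-6,t-6,r+6,b+6)
        x,f=fit(n,[(.062,0,.02),(.060,.02,.027),(.012,.027,.061),(.008,.061,.088),(.0035,.088,.095)],w(n,(l+r)/2,(t+b)/2,.02)[:2],reg,box)
        print(n,rr['bbox'],np.round(x,4),f, 'tip px',px(n,[x[0],x[1],.095]))
E
python3 m.py
```

```text
ring_wide top [ 0.43   -0.1229] 14.5 234.4
ring_wide scene [ 0.4301 -0.1252] 17.5 319.2
ring_mid top [0.4218 0.2083] 2.5 113.9
ring_mid scene [0.422  0.2072] 4.9 310.4
collar top [0.4221 0.0547] 2.7 66.0
collar scene [0.4218 0.0533] 1.9 159.0
top [266.3, 172.0, 302.8, 203.8] [0.5972 0.1495] 28.87353515625 tip px [282.87853577 183.53447756]
scene [261.4, 211.4, 309.3, 255.3] [0.6023 0.143 ] 127.22802734375 tip px [282.21919694 209.68816279]
```

```bash
cat > u.py <<'E'
from fit import *
cy=[(.062,0,.02),(.060,.02,.027),(.012,.027,.061),(.008,.061,.088),(.0035,.088,.095)]
T=cv2.imread('pics/top0.png').astype(float)
b=T[:,:,0]
box=(262,165,308,209); sub=b[165:209,262:308]
print(np.percentile(sub,[5,20,50,80,95]))
m=(sub>(np.percentile(sub,10)+np.percentile(sub,80))/2).astype(np.uint8)
cs,_=cv2.findContours(m,cv2.RETR_EXTERNAL,cv2.CHAIN_APPROX_NONE);c=max(cs,key=cv2.contourArea)
e=cv2.fitEllipse(c);print('ellipse',e,w('top',e[0][0]+262,e[0][1]+165,.027))
f=np.zeros_like(sub);cv2.drawContours(f,[c],-1,1,-1)
al=np.zeros((400,640));al[165:209,262:308]=f
print(fit('top',[(.060,.02,.027)],(.6,.148),al,box), 'with spindle tip expected', px('top',[.598,.148,.095]))
S=cv2.imread('pics/scene0.png'); 
print(S[205:232,272:296].max(2))
print(w('top',283.7,185,.095))
d=np.load('scene0.npy');P=cloud('scene',d)
s=P[205:258,258:314].reshape(-1,3)
for lo,hi in((.024,.030),(.045,.060),(.066,.086)):
    q=s[(s[:,2]>lo)&(s[:,2]<hi)];print(lo,len(q),np.median(q,0),q.min(0),q.max(0))
d=np.load('top0.npy');P=cloud('top',d)
s=P[165:209,262:308].reshape(-1,3)
for lo,hi in((.022,.031),(.045,.060),(.066,.1)):
    q=s[(s[:,2]>lo)&(s[:,2]<hi)];print(lo,len(q),np.median(q,0) if len(q) else '')
E
python3 u.py
```

```text
[107. 115. 117. 144. 149.]
ellipse ((22.505399703979492, 20.801198959350586), (31.551864624023438, 31.885412216186523), 95.5780258178711) [0.59858147 0.14966889 0.027     ]
(array([0.59889373, 0.14918271]), np.float64(50.181396484375)) with spindle tip expected [283.31984554 183.30565958]
[[200 184 122 111 123 110 119 114 106 110  96  89 146 150 151 152 150 151
  153 150 152 153 150 153]
 [126 125 123 108 115 107 103  97  91 146 149 150 150 151 151 151 149 149
  150 147 149 152 150 152]
 [111 116 110 102 108  95  80 147 149 149 148 151 149 149 150 149 150 152
  149 150 150 155 153 151]
 [105 104  96  93 147 147 152 148 149 145 152 151 149 153 152 149 149 150
  154 151 150 153 149 153]
 [ 95  84 147 148 148 145 148 150 148 150 150 149 149 150 151 151 150 150
  150 150 152 151 149 149]
 [149 151 150 148 150 149 154 149 149 149 152 150 148 148 150 149 149 152
  148 152 151 147 149 153]
 [149 152 148 148 149 148 152 149 127 151 158 148 139 149 152 151 149 150
  146 148 151 151 150 150]
 [151 146 148 150 149 153 148 147 111 120 143 130 124 131 148 149 151 149
  153 151 150 148 150 152]
 [
[... 1724 characters left out ...]
  94 116  94  94  92  85  91  93  91  93  96  93  88  87 137 140
  159 161 163 164 164 174]
 [162 163 163 163 129  84  78  80  87  92  89  96  90  91  85  95 139 169
  167 156 155 156 157 165]]
[0.59224144 0.14672461 0.095     ]
0.024 666 [0.58424713 0.16801343 0.0274755 ] [0.53810231 0.08959631 0.02421055] [0.65822374 0.21043612 0.02994394]
0.045 46 [0.59189974 0.15884689 0.05306281] [0.58536019 0.14739485 0.04509304] [0.60377032 0.16221807 0.05958411]
0.066 41 [0.59394015 0.15585357 0.07690872] [0.58868267 0.14819539 0.06782585] [0.60369918 0.15983088 0.08593846]
0.022 590 [0.59501157 0.1481111  0.02576111]
0.045 8 [0.58890395 0.14415001 0.05475622]
0.066 25 [0.5963527 0.149156  0.08789  ]
```

```bash
python3 - <<'E'
from fit import *
for x in ((.598,.149),(.598,.146),(.6,.149)):
    print(x,[np.round(px('scene',[*x,z]),2) for z in(.05,.075,.095)],np.round(px('top',[*x,.095]),2),np.round(px('top',[*x,.02]),2))
T=cv2.imread('pics/top0.png');print(T[176:196,274:293].max(2))
E
```

```text
(0.598, 0.149) [array([283.37, 226.68]), array([282.76, 218.13]), array([282.26, 211.15])] [283.02 183.31] [284.86 186.22]
(0.598, 0.146) [array([284.05, 226.13]), array([283.45, 217.59]), array([282.96, 210.62])] [283.91 183.3 ] [285.7  186.21]
(0.6, 0.149) [array([282.72, 226.48]), array([282.1 , 217.93]), array([281.6 , 210.96])] [283.02 182.72] [284.86 185.66]
[[167 167 166 166 167 167 168 166 164 164 152 157 166 167 166 166 166 168
  167]
 [166 167 166 167 167 167 167 162 150 158 142 153 166 168 168 168 166 165
  165]
 [167 166 167 165 163 159 166 160 136 153 146 163 166 168 168 167 166 165
  166]
 [169 167 168 164 156 157 166 162 151 157 149 165 168 167 167 167 162 158
  165]
 [170 169 167 165 159 165 168 165 162 157 159 164 165 166 167 167 162 153
  156]
 [169 169 167 163 166 166 164 154 140 131 140 149 158 165 166 167 165 160
  153]
 [169 168 165 160 166 160 137 117 114 122 114 118 144 162 166 167 166 164
  160]
 [167 164 157 166 166 152  98  88 124 148 120 101 127 153 164 165 164 165
  163]
 [168 164 152 166 167 151  93  82 115 129 108  93 118 138 156 166 167 167
  166]
 [16
[... 187 characters left out ...]
  98  89  98 105 104 105 115 152 165 168 166
  161]
 [167 164 153 167 169 167 157 134 121 112 111 105 102 143 164 168 168 169
  161]
 [170 163 149 162 167 168 168 164 158 137 125 132 129 165 170 170 170 167
  155]
 [169 168 162 150 164 169 170 169 168 160 146 157 149 168 172 170 170 163
  151]
 [173 171 166 147 150 167 171 172 171 168 157 163 158 171 170 169 167 153
  157]
 [173 172 172 163 148 153 168 170 170 173 167 164 158 169 167 159 152 152
  169]
 [163 171 172 172 163 148 154 155 164 170 165 154 155 160 157 147 152 170
  172]
 [141 164 171 171 170 166 155 150 156 146 136 125 147 156 158 160 171 171
  173]
 [142 162 172 173 171 172 170 170 164 140 133 138 159 170 172 172 172 173
  173]]
```

```bash
cat >> h.py <<'E'
def rel(xyz,yaw=None):
    s=bot.read_state();R=np.array(s['tcp_rot']);p=np.array(s['position'])
    y=np.degrees(np.arctan2(R[1,0],R[0,0]))
    print('now',np.round(p*1000,1),'yaw',round(y,1),'F',np.round(s['force'],1),'M',np.round(s['moment'],2),'open',round(s['opening'],3),'t',round(s['time_s'],2),'j',np.round(s['joint_positions'],0))
    print('tool delta mm',np.round(R.T@(np.array(xyz)-p)*1000,1), 'yaw turn', None if yaw is None else round(-(yaw-y),1))
E
python3 - <<'E'
from h import *
for n in('top','scene'): print(np.load(n+'0.npy').max())
d=np.load('top0.npy');P=cloud('top',d)
for y in(-.17,-.2,-.23,-.26,-.3):
  m=(abs(P[...,1]-y)<.006)&(P[...,2]>.03)&(P[...,0]>.4)&(P[...,0]<.95); q=P[m]
  if len(q): print(y,np.round(q[:,0].min(),3),np.round(q[:,0].max(),3),np.round(q[:,2].max(),3))
rel([.43,-.124,.1],-45)
E
```

```text
2.368585
3.9998026
-0.17 0.726 0.946 0.108
-0.2 0.517 0.865 0.155
-0.23 0.518 0.866 0.248
-0.26 0.522 0.741 0.068
now [ 246.7 -574.2  222.6] yaw 23.3 F [-0.4  0.  -0.2] M [-0.01  0.03  0.03] open 1.0 t 0.9 j [-77.  30.  82.   0.  68. -10.]
tool delta mm [ 346.1 -341.3  122.6] yaw turn 68.3
```

Call:
servo_tool(increments=[[0, [38, -38, 8], 0], [0, [38, -38, 8], 0], [0, [38, -38, 8], 0], [0, [38, -38, 8], 0], [0, [38, -38, 8], 0]])

```text
time_s: 1.52
position: [0.3469, -0.3234, 0.1826]
tcp_rot: [[0.919, 0.394, 0.001], [0.394, -0.919, -0.001], [0.0, 0.001, -1.0]]
force: [1.6, -0.9, 0.8]
opening: 1.001
```

Call:
servo_tool(increments=[[0, [38, -38, 10], 0], [0, [38, -38, 10], 0], [0, [38, -38, 10], 0], [0, [38, -37, 10], 0], [0, [4, 0, 40], 10]])

```text
time_s: 2.15
position: [0.4325, -0.122, 0.1036]
tcp_rot: [[0.973, 0.23, 0.005], [0.23, -0.973, -0.003], [0.005, 0.004, -1.0]]
force: [0.5, -1.4, -0.8]
opening: 1.003
```

Call:
servo_tool(increments=[[0, [0, 0, 0], 10], [0, [0, 0, 0], 10], [0, [0, 0, 0], 10], [0, [0, 0, 0], 3]])

```text
time_s: 2.65
position: [0.4305, -0.1245, 0.1027]
tcp_rot: [[0.94, -0.34, 0.001], [-0.34, -0.94, -0.0], [0.001, 0.0, -1.0]]
force: [-0.3, 0.3, 0.3]
opening: 1.0
```

```bash
python3 -c "
from h import *
rel([.430,-.124,.003],-20)"
```

```text
now [ 430.5 -124.5  102.7] yaw -19.9 F [-0.3  0.3  0.3] M [ 0.08  0.06 -0.02] open 1.0 t 2.65 j [-30.  29. 113.   0.  38.  79.]
tool delta mm [-0.7 -0.3 99.7] yaw turn 0.1
```

Call:
servo_tool(increments=[[0, [-1, 0, 40], 0], [0, [0, 0, 40], 0], [0, [0, 0, 19], 0], [0, [0, 0, 0], 0]])

```text
time_s: 3.15
position: [0.4289, -0.1239, 0.0025]
tcp_rot: [[0.941, -0.338, -0.002], [-0.338, -0.941, 0.001], [-0.002, -0.0, -1.0]]
force: [0.1, -0.1, 0.5]
opening: 1.0
```

Call:
servo_tool(increments=[[1, [0, 0, 0], 0], [1, [0, 0, 0], 0], [1, [0, 0, 0], 0], [1, [0, 0, 0], 0]])

```text
time_s: 3.65
position: [0.4295, -0.1242, 0.0042]
tcp_rot: [[0.941, -0.338, 0.001], [-0.338, -0.941, -0.001], [0.001, 0.0, -1.0]]
force: [-0.6, -0.8, 5.0]
opening: 0.698
```

Call:
servo_tool(increments=[[1, [0, 0, -5], 0], [1, [0, 0, -40], 0], [1, [0, 0, -40], 0], [1, [0, 0, -40], 0], [1, [0, 0, 0], 0]])

```text
time_s: 4.28
position: [0.4307, -0.1248, 0.1311]
tcp_rot: [[0.941, -0.338, 0.006], [-0.338, -0.941, -0.003], [0.007, 0.001, -1.0]]
force: [-0.6, -0.4, -0.8]
opening: 0.701
```

```bash
python3 -c "
from h import *
rel([.598,.149,.125],-20)"
```

```text
now [ 430.7 -124.8  131.1] yaw -19.7 F [-0.6 -0.4 -0.8] M [ 0.07  0.02 -0.02] open 0.701 t 4.28 j [-30.  26. 112.   0.  42.  79.]
tool delta mm [  65.  -314.2    6.1] yaw turn 0.3
```

Call:
servo_tool(increments=[[1, [11, -52, 0], 0], [1, [11, -52, 0], 0], [1, [11, -52, 0], 0], [1, [11, -52, 0], 0], [1, [11, -52, 0], 0]])

```text
time_s: 4.9
position: [0.5682, 0.1037, 0.1267]
tcp_rot: [[0.941, -0.338, -0.003], [-0.338, -0.941, -0.0], [-0.003, 0.001, -1.0]]
force: [0.7, -0.7, -1.7]
opening: 0.702
```

Call:
servo_tool(increments=[[1, [8, -50, 0], 0], [1, [0, -3, 0], 0], [1, [0, 0, 0], 0]])

```text
time_s: 5.28
position: [0.5925, 0.1493, 0.1268]
tcp_rot: [[0.941, -0.337, -0.004], [-0.337, -0.941, -0.001], [-0.004, 0.002, -1.0]]
force: [-0.7, 0.7, -1.4]
opening: 0.695
```

```bash
cat > look.py <<'E'
import sys
from fit import *
i=sys.argv[1]
rel([.598,.149,.125],-20)
for n,b in(('top',(262,160,312,210)),('scene',(255,175,320,260))):
    im,d=cap(n,f'{n}{i}.png')
    l,t,r,bb=b
    c=cv2.resize(im[t:bb,l:r],None,fx=9,fy=9,interpolation=cv2.INTER_NEAREST) if n=='top' else cv2.resize(im[t:bb,l:r],None,fx=7,fy=7,interpolation=cv2.INTER_NEAREST)
    cv2.imwrite(f'pics/{n}{i}c.png',c)
E
python3 look.py 1
```

```text
now [592.5 149.3 126.8] yaw -19.7 F [-0.7  0.7 -1.4] M [ 0.07  0.06 -0.  ] open 0.695 t 5.28 j [  4.  36.  89.  -0.  55. 113.]
tool delta mm [ 5.3 -1.6  1.8] yaw turn 0.3
```

View pics/top1c.png

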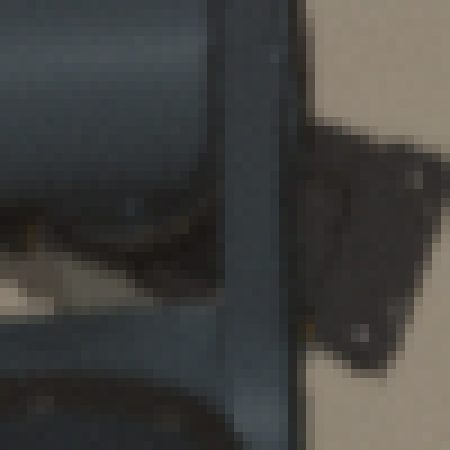

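View pics/scene1c.png

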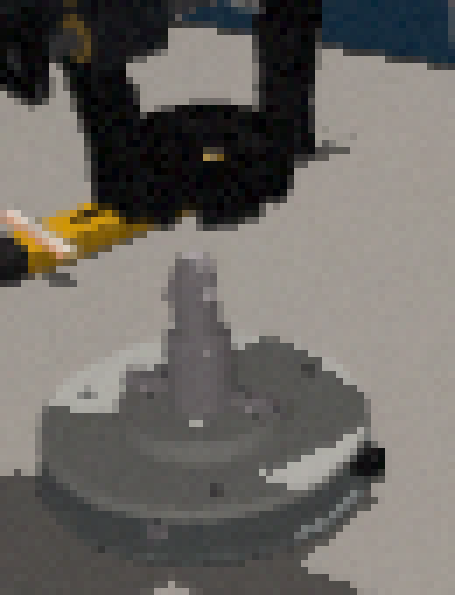

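```bash
python3 - <<'E'
from fit import *
im=cv2.imread('pics/scene1.png')
print(im[186:210,272:300].max(2))
for z in(.123,.141): print(z,px('scene',[.5925,.1493,z]),px('scene',[.598,.149,z]))
a=w('scene',255+130/7,175+378/7,.041);b=w('scene',255+270/7,175+407/7,.041);print(a,b,np.degrees(np.arctan2(*(b-a)[[1,0]])))
E
```

```text
[[ 16  79 153 156 154 158 158 158 156 154 156 160 155 157 159 158 158 160
  160 123  36  17  21  20  15  18   9  19]
 [ 13  20  83 152 158 156 157 159 158 157 158 159 158 160 159 158 162 159
  159  96  26  10  20  19  16  16  21  40]
 [ 14  24  55 152 158 159 160 156 159 158 155 155 155 157 156 155 161 162
  162 126  37  20  18  22  20  20  13  50]
 [  7  19  47 155 157 156 154 155 153 152 118 118 117 115 116 117 151 153
  154 120  35  23  21  18  17  21  16  80]
 [ 15  20   8 147 154 119  84  81  22  13  19   6  13  10  13  14  10  45
   43  83  32   7  15  20  17  17  17  49]
 [ 12  18  19  79  23  10  14  20  16  22   6  16  13  20  21   3  21  19
   19  10  15  15  24  19  20  17   9  47]
 [  5  13  23  16   2  18  13  16  19  21  27  21  21  17  22  23  21  15
   12   8   4  17  11  10  12  26  15  43]
 [ 18  10  15   6  13  15  17  17   9  21  19  21  23  18  17  17  25  20
   19   7   5  13  14  13  14  18   9  47]
 [ 19  12  19  12  14   7  11  12  10  14  12  21  14  15  15   3   8  25
   20  27  18   7  15  10  12  27  17  16]
 [ 22   9   8  19  14   4  15  20  11  10  11  
[... 1222 characters left out ...]
 160 161 160 162]
 [ 86  32  38  50  33  25  14  28  79 153 159  68  21  16  24  30  30  50
   93  97 154 161 162 158 162 162 161 158]
 [118 100 116 112  99  85  57  93 155 158 157 102  58  67  93  94  95 157
  160 161 162 161 161 161 162 160 161 160]
 [110 110  99  98 157 160 158 158 156 160 159 158 161 161 160 161 161 159
  161 160 160 159 158 161 160 161 161 161]
 [100  89 156 158 156 159 161 161 160 161 158 158 160 157 158 160 163 159
  163 161 160 157 162 160 160 163 162 162]]
0.123 [283.33883725 201.71547692] [281.55241303 201.15403479]
0.141 [282.88579188 195.13912164] [281.08548478 194.59086154]
[0.62231919 0.1584608  0.041     ] [0.56688982 0.15022188 0.041     ] -171.54556060841483
```

```bash
python3 - <<'E'
from fit import *
for c in((.5925,.1493),(.5925,.1475),(.591,.150)):
  best=[]
  for a in np.arange(40,160,.5):
    p=[c[0]+.031*np.cos(np.radians(a)),c[1]+.031*np.sin(np.radians(a)),.127]
    q=px('scene',p); best.append((abs(q[0]-281.5),a,q))
  print(c,min(best,key=lambda t:t[0]))
E
```

```text
(0.5925, 0.1493) (np.float64(0.054834919630764034), np.float64(117.5), array([281.55483492, 206.46801606]))
(0.5925, 0.1475) (np.float64(0.039460966955800814), np.float64(115.5), array([281.53946097, 206.13534411]))
(0.591, 0.15) (np.float64(0.04898312829675433), np.float64(115.5), array([281.45101687, 206.73439469]))
```

Call:
servo_tool(increments=[[1, [5, -2, 0], 0], [1, [0, 0, 0], 0]])

```text
time_s: 5.62
position: [0.6002, 0.1486, 0.1288]
tcp_rot: [[0.941, -0.339, 0.001], [-0.339, -0.941, 0.0], [0.001, -0.0, -1.0]]
force: [-0.6, 0.4, -1.1]
opening: 0.7
```

```bash
python3 -c "
from h import *
rel([.598,.149,.105],-20)"
```

```text
now [600.2 148.6 128.8] yaw -19.8 F [-0.6  0.4 -1.1] M [ 0.01 -0.03 -0.  ] open 0.7 t 5.62 j [  4.  36.  88.  -0.  56. 113.]
tool delta mm [-2.2  0.3 23.8] yaw turn 0.2
```

Call:
servo_tool(increments=[[1, [-2, 0, 12], 0], [1, [0, 0, 12], 0], [1, [0, 0, 0], 0], [1, [0, 0, 0], 0]])

```text
time_s: 6.12
position: [0.5976, 0.1502, 0.1043]
tcp_rot: [[0.941, -0.338, -0.0], [-0.338, -0.941, -0.0], [-0.0, 0.0, -1.0]]
force: [0.5, -0.2, -1.5]
opening: 0.702
```

```bash
python3 -c "
from h import *
rel([.598,.149,.085],-20)"; python3 look.py 2
```

```text
now [597.6 150.2 104.3] yaw -19.7 F [ 0.5 -0.2 -1.5] M [0.09 0.02 0.04] open 0.702 t 6.12 j [  4.  38.  89.  -0.  53. 113.]
tool delta mm [ 0.8  1.  19.3] yaw turn 0.3
now [597.6 150.2 104.3] yaw -19.7 F [ 0.5 -0.2 -1.5] M [0.09 0.02 0.04] open 0.702 t 6.12 j [  4.  38.  89.  -0.  53. 113.]
tool delta mm [  0.7   1.  -20.7] yaw turn 0.3
```

View pics/scene2c.png

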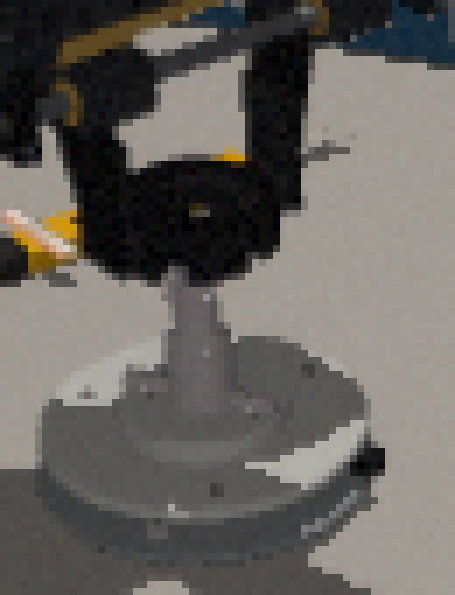

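Call:
servo_tool(increments=[[1, [0, 1, 6], 0], [1, [0, 0, 6], 0], [1, [0, 0, 6], 0], [1, [0, 0, 0], 0]])

```text
time_s: 6.72
position: [0.5967, 0.1492, 0.0857]
tcp_rot: [[0.941, -0.338, -0.002], [-0.338, -0.941, -0.0], [-0.002, 0.001, -1.0]]
force: [-0.9, 0.4, -1.4]
opening: 0.702
```

Call:
servo_tool(increments=[[1, [0, 0, 5], 0], [1, [0, 0, 5], 0], [1, [0, 0, 4], 0], [1, [0, 0, 0], 0]])

```text
time_s: 7.22
position: [0.597, 0.1492, 0.0721]
tcp_rot: [[0.941, -0.338, -0.001], [-0.338, -0.941, -0.0], [-0.001, 0.0, -1.0]]
force: [1.1, -0.3, -1.8]
opening: 0.7
```

```bash
python3 -c "
from h import *
rel([.598,.149,.070],-20)"
```

```text
now [597.  149.2  72.1] yaw -19.7 F [ 1.1 -0.3 -1.8] M [0.01 0.02 0.03] open 0.7 t 7.22 j [  4.  41.  90.  -0.  49. 113.]
tool delta mm [ 1.1 -0.1  2.1] yaw turn 0.3
```

Call:
servo_tool(increments=[[1, [1, 0, 2], 0], [1, [0, 0, 2], 0], [1, [0, 0, 2], 0]])

```text
time_s: 7.6
position: [0.5983, 0.1489, 0.0665]
tcp_rot: [[0.941, -0.338, 0.0], [-0.338, -0.941, 0.0], [0.0, -0.0, -1.0]]
force: [-0.0, -0.1, -1.0]
opening: 0.697
```

Call:
servo_tool(increments=[[1, [0, 0, 1.5], 0], [1, [0, 0, 1.5], 0], [1, [0, 0, 0], 0]])

```text
time_s: 7.98
position: [0.5981, 0.1489, 0.0634]
tcp_rot: [[0.941, -0.338, -0.0], [-0.338, -0.941, 0.0], [-0.0, 0.0, -1.0]]
force: [-0.6, 0.1, -0.2]
opening: 0.7
```

Call:
servo_tool(increments=[[1, [0, 0, 2.5], 0], [1, [0, 0, 2.5], 0], [1, [0, 0, 2.5], 0], [1, [0, 0, 2.5], 0]])

```text
time_s: 8.48
position: [0.5983, 0.1489, 0.0534]
tcp_rot: [[0.941, -0.338, 0.0], [-0.338, -0.941, 0.0], [0.0, -0.0, -1.0]]
force: [0.2, 0.7, 0.1]
opening: 0.7
```

Call:
servo_tool(increments=[[1, [0, 0, 2], 0], [1, [0, 0, 2], 0], [1, [0, 0, 1], 0], [1, [0, 0, 1], 0], [1, [0, 0, 0], 0]])

```text
time_s: 9.1
position: [0.5983, 0.149, 0.0475]
tcp_rot: [[0.941, -0.338, 0.0], [-0.338, -0.941, 0.0], [0.0, -0.0, -1.0]]
force: [0.4, 0.7, -0.8]
opening: 0.7
```

Free so far; continue feeling for the key top in 0.7 mm steps.

Call:
servo_tool(increments=[[1, [0, 0, 1], 0], [1, [0, 0, 0.7], 0], [1, [0, 0, 0.7], 0], [1, [0, 0, 0], 0]])

```text
time_s: 9.6
position: [0.5983, 0.149, 0.0453]
tcp_rot: [[0.941, -0.338, 0.0], [-0.338, -0.941, 0.0], [0.0, -0.0, -1.0]]
force: [0.9, 0.9, 0.2]
opening: 0.702
```

Call:
servo_tool(increments=[[1, [0, 0, 0.7], 0], [1, [0, 0, 0.7], 0], [1, [0, 0, 0], 0]])

```text
time_s: 9.98
position: [0.5983, 0.149, 0.0452]
tcp_rot: [[0.941, -0.338, 0.001], [-0.338, -0.941, 0.0], [0.0, -0.0, -1.0]]
force: [-1.9, 1.4, 8.0]
opening: 0.706
```

Call:
servo_tool(increments=[[1, [0, 0, 0], -2], [1, [0, 0, 0], -2], [1, [0, 0, 0], -2]])

```text
time_s: 10.35
position: [0.5991, 0.1491, 0.0451]
tcp_rot: [[0.971, -0.237, 0.002], [-0.237, -0.971, 0.0], [0.002, -0.001, -1.0]]
force: [-0.4, 0.8, 6.7]
opening: 0.7
```

```bash
python3 -c "
from h import *
rel([.598,.149,.040],-20)"
```

```text
now [599.1 149.1  45.1] yaw -13.7 F [-0.4  0.8  6.7] M [ 0.19  0.12 -0.08] open 0.7 t 10.35 j [  4.  43.  91.   0.  46. 107.]
tool delta mm [-1.1  0.3  5.1] yaw turn 6.3
```

Call:
servo_tool(increments=[[1, [0, 0, 0], -2], [1, [0, 0, 0], -2]])

```text
time_s: 10.6
position: [0.5992, 0.149, 0.045]
tcp_rot: [[0.986, -0.169, 0.002], [-0.169, -0.986, 0.0], [0.002, -0.001, -1.0]]
force: [0.6, 0.9, 5.3]
opening: 0.697
```

Call:
servo_tool(increments=[[1, [0, 0, 0], -2], [1, [0, 0, 0], -2]])

```text
time_s: 10.85
position: [0.5985, 0.1488, 0.0439]
tcp_rot: [[0.995, -0.098, 0.001], [-0.098, -0.995, -0.0], [0.001, 0.0, -1.0]]
force: [0.7, 0.7, -1.0]
opening: 0.699
```

Call:
servo_tool(increments=[[1, [0, 0, 0], -2], [1, [0, 0, 0], -2]])

```text
time_s: 11.1
position: [0.5976, 0.149, 0.0431]
tcp_rot: [[1.0, -0.029, -0.002], [-0.029, -1.0, 0.0], [-0.002, -0.0, -1.0]]
force: [0.5, 2.0, -1.6]
opening: 0.699
```

Call:
servo_tool(increments=[[1, [0, 0, 0.5], 3], [1, [0, 0, 1], 0], [1, [0, 0, 0], 0]])

```text
time_s: 11.48
position: [0.5978, 0.1488, 0.0418]
tcp_rot: [[0.997, -0.082, -0.001], [-0.082, -0.997, -0.0], [-0.001, 0.0, -1.0]]
force: [-0.1, -0.2, -1.1]
opening: 0.702
```

```bash
python3 -c "
from h import *
rel([.598,.149,.040],-5)"
```

```text
now [597.8 148.8  41.8] yaw -4.7 F [-0.1 -0.2 -1.1] M [0.02 0.01 0.01] open 0.702 t 11.47 j [ 4. 43. 91. -0. 46. 98.]
tool delta mm [ 0.2 -0.2  1.8] yaw turn 0.3
```

Call:
servo_tool(increments=[[1, [0, 0, 1], 0], [1, [0, 0, 1], 0], [1, [0, 0, 0], 0]])

```text
time_s: 11.85
position: [0.5982, 0.1489, 0.0401]
tcp_rot: [[0.997, -0.083, -0.0], [-0.083, -0.997, -0.0], [-0.0, 0.0, -1.0]]
force: [-0.7, -0.0, -1.0]
opening: 0.703
```

Call:
servo_tool(increments=[[1, [0, 0, 0.7], 0], [1, [0, 0, 0.7], 0], [1, [0, 0, 0], 0]])

```text
time_s: 12.22
position: [0.5983, 0.1489, 0.0393]
tcp_rot: [[0.997, -0.083, 0.0], [-0.083, -0.997, -0.0], [0.0, 0.0, -1.0]]
force: [-0.8, 0.4, 2.1]
opening: 0.699
```

Call:
servo_tool(increments=[[0, [0, 0, 0], 0], [0, [0, 0, 0], 0], [0, [0, 0, 0], 0]])

```text
time_s: 12.6
position: [0.5983, 0.1489, 0.0387]
tcp_rot: [[0.997, -0.083, -0.0], [-0.083, -0.997, 0.0], [-0.0, -0.0, -1.0]]
force: [0.7, -0.3, -0.1]
opening: 0.945
```

Call:
servo_tool(increments=[[0, [0, 0, -20], 0], [0, [0, 0, -30], 0], [0, [0, 0, -40], 0], [0, [0, 0, -20], 0], [0, [0, 0, 0], 0]])

```text
time_s: 13.22
position: [0.5996, 0.149, 0.1506]
tcp_rot: [[0.997, -0.083, 0.004], [-0.083, -0.997, 0.0], [0.004, -0.001, -1.0]]
force: [-0.3, 0.2, -0.8]
opening: 1.001
```

```bash
python3 look.py 3; python3 -c "
from h import *
rel([.422,.2077,.120],-5)"
```

```text
now [599.6 149.  150.6] yaw -4.7 F [-0.3  0.2 -0.8] M [ 0.05  0.03 -0.05] open 1.001 t 13.22 j [ 4. 34. 87.  0. 58. 98.]
tool delta mm [-1.7  0.2 25.6] yaw turn 15.3
now [597.6 148.9 148.1] yaw -4.8 F [-0.5 -0.  -0.4] M [0.1  0.04 0.02] open 1.002 t 13.32 j [ 4. 35. 87. -0. 58. 98.]
tool delta mm [-179.9  -44.1   28.4] yaw turn 0.2
```

View pics/scene3c.png

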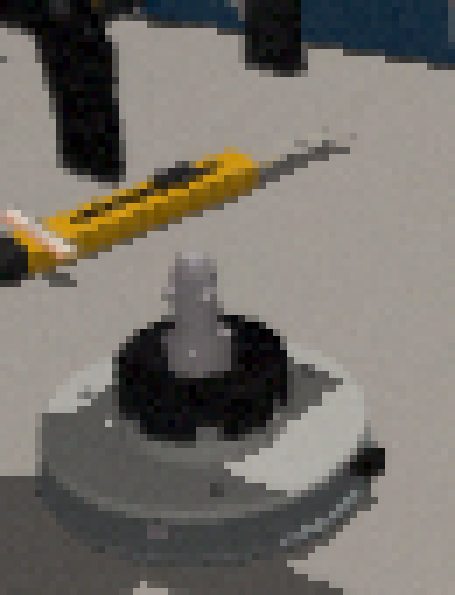

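Call:
servo_tool(increments=[[0, [-45, -11, 0], 0], [0, [-45, -11, 0], 0], [0, [-45, -11, 0], 0], [0, [-45, -11, 30], 0], [0, [0, 0, 30], 0]])

```text
time_s: 13.95
position: [0.4167, 0.2079, 0.0873]
tcp_rot: [[0.997, -0.08, -0.007], [-0.08, -0.997, -0.001], [-0.007, 0.002, -1.0]]
force: [1.2, -0.2, -0.2]
opening: 0.999
```

Call:
servo_tool(increments=[[0, [0, 0, 40], 0], [0, [0, 0, 20], 0], [0, [0, 0, 0], 0]])

```text
time_s: 14.32
position: [0.4203, 0.2071, 0.0266]
tcp_rot: [[0.997, -0.083, -0.006], [-0.083, -0.997, -0.001], [-0.006, 0.002, -1.0]]
force: [0.4, -0.2, -0.2]
opening: 1.002
```

```bash
python3 -c "
from h import *
rel([.422,.2077,.003],-5)"
```

```text
now [420.3 207.1  26.6] yaw -4.8 F [ 0.4 -0.2 -0.2] M [0.04 0.   0.01] open 1.002 t 14.32 j [ 13.  39. 112.  -0.  29. 107.]
tool delta mm [ 1.8 -0.7 23.6] yaw turn 0.2
```

Call:
servo_tool(increments=[[0, [0, 0, 12], 0], [0, [0, 0, 10], 0], [0, [0, 0, 0], 0]])

```text
time_s: 14.7
position: [0.4223, 0.2076, 0.0065]
tcp_rot: [[0.997, -0.083, -0.001], [-0.083, -0.997, -0.0], [-0.001, 0.0, -1.0]]
force: [-0.3, -0.4, 0.2]
opening: 0.999
```

```bash
python3 -c "
from h import *
rel([.422,.2077,.003],-5)"
```

```text
now [422.3 207.6   6.5] yaw -4.8 F [-0.3 -0.4  0.2] M [ 0.05  0.03 -0.04] open 0.999 t 14.7 j [ 13.  42. 113.   0.  26. 107.]
tool delta mm [-0.3 -0.1  3.5] yaw turn 0.2
```

Call:
servo_tool(increments=[[0, [0, 0, 2.5], 0], [1, [0, 0, 0], 0], [1, [0, 0, 0], 0], [1, [0, 0, 0], 0], [1, [0, 0, 0], 0]])

```text
time_s: 15.32
position: [0.4226, 0.2077, 0.0045]
tcp_rot: [[0.997, -0.083, 0.0], [-0.083, -0.997, 0.0], [0.0, -0.0, -1.0]]
force: [0.1, 0.3, 0.8]
opening: 0.633
```

Call:
servo_tool(increments=[[1, [0, 0, 0], 0], [1, [0, 0, -10], 0], [1, [0, 0, -40], 0], [1, [0, 0, -40], 0], [1, [0, 0, -40], 0]])

```text
time_s: 15.95
position: [0.4221, 0.2076, 0.1361]
tcp_rot: [[0.997, -0.083, -0.0], [-0.083, -0.997, 0.0], [-0.0, -0.0, -1.0]]
force: [0.8, 0.6, -0.3]
opening: 0.551
```

```bash
python3 -c "
from h import *
rel([.5983,.1489,.12],-5)"
```

```text
now [422.1 207.6 136.1] yaw -4.7 F [ 0.8  0.6 -0.3] M [ 0.06 -0.01  0.05] open 0.551 t 15.95 j [ 13.  27. 109.   0.  45. 107.]
tool delta mm [180.4  43.9  16.1] yaw turn 0.3
```

Call:
servo_tool(increments=[[1, [45, 11, 0], 0], [1, [45, 11, 0], 0], [1, [45, 11, 0], 0], [1, [45, 11, 0], 0], [1, [0, 0, 0], 0]])

```text
time_s: 16.58
position: [0.6021, 0.1474, 0.1351]
tcp_rot: [[0.996, -0.085, 0.005], [-0.085, -0.996, 0.0], [0.005, -0.0, -1.0]]
force: [-0.6, 1.2, -0.9]
opening: 0.55
```

Call:
servo_tool(increments=[[1, [0, 0, 0], 0], [1, [0, 0, 0], 0]])

```text
time_s: 16.82
position: [0.5964, 0.1494, 0.1343]
tcp_rot: [[0.997, -0.082, -0.002], [-0.082, -0.997, 0.0], [-0.002, 0.0, -1.0]]
force: [-0.2, -0.1, 0.6]
opening: 0.548
```

```bash
python3 -c "
from h import *
rel([.5983,.1489,.11],-5)"; python3 look.py 4
```

```text
now [596.4 149.4 134.3] yaw -4.7 F [-0.2 -0.1  0.6] M [0.05 0.02 0.02] open 0.548 t 16.82 j [ 4. 36. 88.  0. 56. 98.]
tool delta mm [ 1.9  0.4 24.3] yaw turn 0.3
now [596.4 149.4 134.3] yaw -4.7 F [-0.2 -0.1  0.6] M [0.05 0.02 0.02] open 0.548 t 16.82 j [ 4. 36. 88.  0. 56. 98.]
tool delta mm [1.6 0.3 9.3] yaw turn 15.3
```

View pics/scene4c.png

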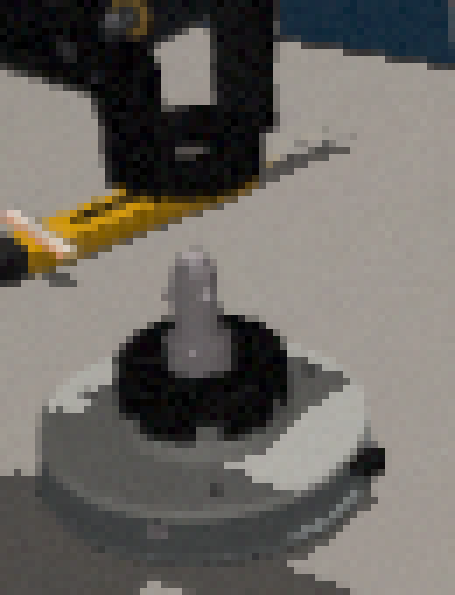

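Call:
servo_tool(increments=[[1, [0, 0, 12], 0], [1, [0, 0, 12], 0], [1, [0, 0, 0], 0], [1, [0, 0, 0], 0]])

```text
time_s: 17.42
position: [0.5982, 0.1489, 0.11]
tcp_rot: [[0.997, -0.083, -0.0], [-0.083, -0.997, -0.0], [-0.0, 0.0, -1.0]]
force: [0.1, -0.4, -1.0]
opening: 0.546
```

```bash
python3 -c "
from h import *
rel([.5983,.1489,.075],-5)"
```

```text
now [598.2 148.9 110. ] yaw -4.7 F [ 0.1 -0.4 -1. ] M [0.   0.   0.08] open 0.546 t 17.43 j [ 4. 38. 89. -0. 54. 98.]
tool delta mm [ 0.1  0.  35. ] yaw turn 0.3
```

Now underside about 106; lower in stages.

Call:
servo_tool(increments=[[1, [0, 0, 6], 0], [1, [0, 0, 6], 0], [1, [0, 0, 6], 0], [1, [0, 0, 0], 0]])

```text
time_s: 17.92
position: [0.5977, 0.1488, 0.0916]
tcp_rot: [[0.997, -0.083, -0.002], [-0.083, -0.997, -0.0], [-0.002, 0.0, -1.0]]
force: [0.0, -0.7, -0.5]
opening: 0.545
```

Call:
servo_tool(increments=[[1, [0, 0, 5], 0], [1, [0, 0, 5], 0], [1, [0, 0, 5], 0], [1, [0, 0, 0], 0]])

```text
time_s: 18.42
position: [0.5978, 0.1489, 0.0767]
tcp_rot: [[0.997, -0.083, -0.001], [-0.083, -0.997, -0.0], [-0.001, 0.0, -1.0]]
force: [0.2, 1.0, -0.3]
opening: 0.544
```

Call:
servo_tool(increments=[[1, [0, 0, 2.5], 0], [1, [0, 0, 2.5], 0], [1, [0, 0, 2], 0], [1, [0, 0, 0], 0]])

```text
time_s: 18.92
position: [0.5981, 0.1489, 0.0702]
tcp_rot: [[0.997, -0.083, -0.0], [-0.083, -0.997, -0.0], [-0.0, 0.0, -1.0]]
force: [0.6, -0.3, -0.5]
opening: 0.546
```

Call:
servo_tool(increments=[[1, [0, 0, 2], 0], [1, [0, 0, 1.5], 0], [1, [0, 0, 1.5], 0], [1, [0, 0, 0], 0]])

```text
time_s: 19.42
position: [0.5981, 0.1489, 0.0652]
tcp_rot: [[0.997, -0.083, -0.0], [-0.083, -0.997, -0.0], [-0.0, 0.0, -1.0]]
force: [-0.4, -0.8, -0.8]
opening: 0.551
```

Call:
servo_tool(increments=[[1, [0, 0, 2], 0], [1, [0, 0, 2], 0], [1, [0, 0, 2], 0], [1, [0, 0, 0], 0]])

```text
time_s: 19.92
position: [0.5985, 0.1489, 0.0592]
tcp_rot: [[0.997, -0.083, 0.0], [-0.083, -0.997, 0.0], [0.0, -0.0, -1.0]]
force: [1.3, 0.7, -0.5]
opening: 0.549
```

Call:
servo_tool(increments=[[1, [0, 0, 0.8], 0], [1, [0, 0, 0.8], 0], [1, [0, 0, 0.6], 0], [1, [0, 0, 0], 0]])

```text
time_s: 20.42
position: [0.5985, 0.1489, 0.0574]
tcp_rot: [[0.997, -0.083, 0.001], [-0.083, -0.997, 0.0], [0.001, -0.0, -1.0]]
force: [0.5, 1.8, 1.6]
opening: 0.546
```

Call:
servo_tool(increments=[[0, [0, 0, 0], 0], [0, [0, 0, 0], 0], [0, [0, 0, 0], 0]])

```text
time_s: 20.8
position: [0.5978, 0.1488, 0.0569]
tcp_rot: [[0.997, -0.083, -0.001], [-0.083, -0.997, -0.0], [-0.001, 0.0, -1.0]]
force: [0.3, 0.2, -0.1]
opening: 0.802
```

Call:
servo_tool(increments=[[0, [0, 0, -20], 0], [0, [0, 0, -30], 0], [0, [0, 0, -30], 0], [0, [0, 0, -10], 0], [0, [0, 0, 0], 0]])

```text
time_s: 21.42
position: [0.5983, 0.1489, 0.1474]
tcp_rot: [[0.997, -0.083, 0.001], [-0.083, -0.997, 0.0], [0.001, -0.0, -1.0]]
force: [-0.0, -0.2, 0.1]
opening: 0.998
```

```bash
python3 look.py 5; python3 -c "
from h import *
rel([.422,.054,.120],-5)"
```

```text
now [598.3 148.9 147.4] yaw -4.7 F [-0.  -0.2  0.1] M [ 0.01  0.08 -0.04] open 0.998 t 21.43 j [ 4. 35. 87.  0. 58. 98.]
tool delta mm [-0.3 -0.  22.4] yaw turn 15.3
now [597.3 148.8 145.9] yaw -4.8 F [-0.5  0.4 -0.3] M [0.01 0.07 0.02] open 1.0 t 21.52 j [ 4. 35. 87. -0. 58. 98.]
tool delta mm [-166.8  109.    26.4] yaw turn 0.2
```

View pics/scene5c.png

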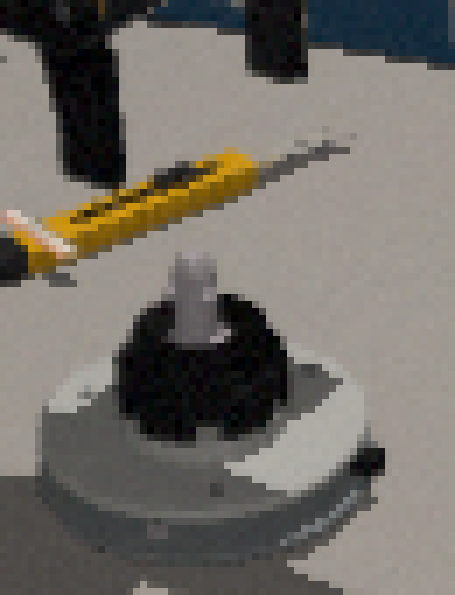

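Call:
servo_tool(increments=[[0, [-42, 27, 0], 0], [0, [-42, 27, 0], 0], [0, [-42, 27, 0], 0], [0, [-41, 28, 30], 0], [0, [0, 0, 30], 0]])

```text
time_s: 22.15
position: [0.4173, 0.0537, 0.0861]
tcp_rot: [[0.996, -0.085, -0.007], [-0.085, -0.996, 0.001], [-0.007, -0.0, -1.0]]
force: [0.9, 0.5, 0.4]
opening: 1.002
```

Call:
servo_tool(increments=[[0, [0, 0, 40], 0], [0, [0, 0, 20], 0], [0, [0, 0, 0], 0], [0, [0, 0, 0], 0]])

```text
time_s: 22.65
position: [0.4226, 0.0542, 0.0271]
tcp_rot: [[0.997, -0.083, -0.001], [-0.083, -0.997, 0.0], [-0.001, -0.0, -1.0]]
force: [0.4, -0.8, 0.2]
opening: 1.0
```

```bash
python3 -c "
from h import *
rel([.422,.054,.0043],-5)"
```

```text
now [422.6  54.2  27.1] yaw -4.7 F [ 0.4 -0.8  0.2] M [0.01 0.01 0.02] open 1.0 t 22.65 j [ -8.  38. 119.   0.  23.  87.]
tool delta mm [-0.6  0.2 22.8] yaw turn 0.3
```

Call:
servo_tool(increments=[[0, [0, 0, 12], 0], [0, [0, 0, 10.5], 0], [0, [0, 0, 0], 0]])

```text
time_s: 23.02
position: [0.4224, 0.0542, 0.004]
tcp_rot: [[0.997, -0.083, -0.001], [-0.083, -0.997, 0.0], [-0.001, -0.0, -1.0]]
force: [0.3, -0.9, -0.0]
opening: 1.004
```

Call:
servo_tool(increments=[[1, [0, 0, 0], 0], [1, [0, 0, 0], 0], [1, [0, 0, 0], 0], [1, [0, 0, 0], 0], [1, [0, 0, 0], 0]])

```text
time_s: 23.65
position: [0.4229, 0.0541, 0.0047]
tcp_rot: [[0.997, -0.083, 0.0], [-0.083, -0.997, -0.0], [0.0, 0.0, -1.0]]
force: [0.4, -0.3, 1.0]
opening: 0.52
```

Call:
servo_tool(increments=[[1, [0, 0, 0], 0], [1, [0, 0, 0], 0]])

```text
time_s: 23.9
position: [0.4228, 0.0541, 0.0047]
tcp_rot: [[0.997, -0.083, 0.0], [-0.083, -0.997, -0.0], [0.0, 0.0, -1.0]]
force: [-0.2, -1.0, 0.7]
opening: 0.411
```

Call:
servo_tool(increments=[[1, [0, 0, -10], 0], [1, [0, 0, -40], 0], [1, [0, 0, -40], 0], [1, [0, 0, -40], 0], [1, [0, 0, 0], 0]])

```text
time_s: 24.52
position: [0.4247, 0.054, 0.1376]
tcp_rot: [[0.997, -0.083, 0.007], [-0.083, -0.997, -0.001], [0.007, 0.0, -1.0]]
force: [0.2, 0.5, -0.8]
opening: 0.411
```

```bash
python3 -c "
from h import *
rel([.5983,.1489,.12],-5)"
```

```text
now [424.7  54.  137.6] yaw -4.7 F [ 0.2  0.5 -0.8] M [ 0.04  0.01 -0.  ] open 0.411 t 24.52 j [ -8.  24. 115.   0.  41.  87.]
tool delta mm [ 165.1 -108.9   18.8] yaw turn 0.3
```

Call:
servo_tool(increments=[[1, [42, -27, 0], 0], [1, [42, -27, 0], 0], [1, [42, -27, 0], 0], [1, [41, -28, 0], 0], [1, [0, 0, 0], 0]])

```text
time_s: 25.15
position: [0.601, 0.1504, 0.1335]
tcp_rot: [[0.997, -0.081, 0.002], [-0.081, -0.997, 0.0], [0.002, -0.001, -1.0]]
force: [-0.4, -1.3, -0.6]
opening: 0.409
```

Call:
servo_tool(increments=[[1, [0, 0, 12], 0], [1, [0, 0, 12], 0], [1, [0, 0, 0], 0], [1, [0, 0, 0], 0], [1, [0, 0, 0], 0]])

```text
time_s: 25.78
position: [0.5985, 0.1487, 0.1111]
tcp_rot: [[0.997, -0.083, 0.001], [-0.083, -0.997, 0.0], [0.001, -0.0, -1.0]]
force: [0.1, 0.1, -0.4]
opening: 0.407
```

```bash
python3 look.py 6;python3 -c "
from h import *
rel([.5983,.1489,.1],-5)"
```

```text
now [598.5 148.7 111.1] yaw -4.8 F [ 0.1  0.1 -0.4] M [0.05 0.04 0.02] open 0.407 t 25.77 j [ 4. 38. 89.  0. 54. 98.]
tool delta mm [ -0.5  -0.2 -13.9] yaw turn 15.2
now [598.6 148.9 111.2] yaw -4.8 F [ 0.5 -0.3 -0.4] M [-0.03  0.01 -0.03] open 0.411 t 25.88 j [ 4. 38. 89.  0. 54. 98.]
tool delta mm [-0.3 -0.  11.2] yaw turn 0.2
```

View pics/scene6c.png

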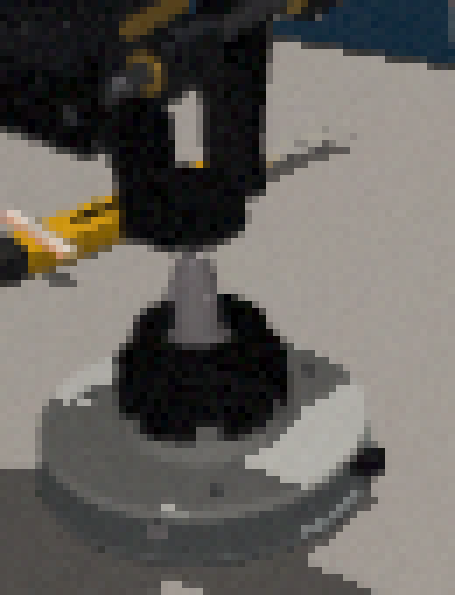

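Call:
servo_tool(increments=[[1, [0, 0, 5], 0], [1, [0, 0, 5], 0], [1, [0, 0, 4], 0], [1, [0, 0, 0], 0]])

```text
time_s: 26.38
position: [0.5978, 0.1489, 0.096]
tcp_rot: [[0.997, -0.083, -0.001], [-0.083, -0.997, -0.0], [-0.001, 0.0, -1.0]]
force: [0.2, 0.2, -0.6]
opening: 0.413
```

Call:
servo_tool(increments=[[1, [0, 0, 2], 0], [1, [0, 0, 2], 0], [1, [0, 0, 2], 0], [1, [0, 0, 0], 0]])

```text
time_s: 26.88
position: [0.5981, 0.1489, 0.0905]
tcp_rot: [[0.997, -0.083, -0.0], [-0.083, -0.997, -0.0], [-0.0, 0.0, -1.0]]
force: [0.1, -1.0, -0.9]
opening: 0.411
```

Call:
servo_tool(increments=[[1, [0, 0, 1.5], 0], [1, [0, 0, 1.5], 0], [1, [0, 0, 1.5], 0], [1, [0, 0, 0], 0]])

```text
time_s: 27.38
position: [0.5987, 0.149, 0.0862]
tcp_rot: [[0.997, -0.083, 0.001], [-0.083, -0.997, 0.0], [0.001, -0.0, -1.0]]
force: [0.3, 0.3, -0.5]
opening: 0.408
```

Call:
servo_tool(increments=[[1, [0, 0, 1], 0], [1, [0, 0, 1], 0], [1, [0, 0, 0], 0]])

```text
time_s: 27.75
position: [0.5991, 0.1492, 0.0846]
tcp_rot: [[0.997, -0.083, 0.002], [-0.083, -0.997, 0.0], [0.002, -0.001, -1.0]]
force: [1.9, 0.9, 1.9]
opening: 0.409
```

Call:
servo_tool(increments=[[1, [0, 0, 1], 0], [1, [0, 0, 0], 0]])

```text
time_s: 28.0
position: [0.5991, 0.1491, 0.0836]
tcp_rot: [[0.997, -0.083, 0.002], [-0.083, -0.997, 0.0], [0.002, -0.001, -1.0]]
force: [1.8, 1.3, 4.3]
opening: 0.41
```

Call:
servo_tool(increments=[[1, [0, 0, 1], 0], [1, [0, 0, 0], 0]])

```text
time_s: 28.25
position: [0.5991, 0.1491, 0.0833]
tcp_rot: [[0.997, -0.083, 0.002], [-0.083, -0.997, 0.0], [0.002, -0.0, -1.0]]
force: [1.6, 2.2, 8.0]
opening: 0.409
```

Call:
servo_tool(increments=[[1, [0, 0, 1], 0], [1, [0, 0, 0], 0]])

```text
time_s: 28.5
position: [0.5991, 0.149, 0.0819]
tcp_rot: [[0.997, -0.083, 0.002], [-0.083, -0.997, 0.0], [0.002, -0.0, -1.0]]
force: [2.6, 1.0, 6.2]
opening: 0.41
```

Call:
servo_tool(increments=[[1, [0, 0, 1], 0], [1, [0, 0, 0], 0]])

```text
time_s: 28.75
position: [0.5991, 0.149, 0.0805]
tcp_rot: [[0.997, -0.083, 0.002], [-0.083, -0.997, 0.0], [0.002, -0.0, -1.0]]
force: [4.0, 1.4, 2.7]
opening: 0.41
```

Call:
servo_tool(increments=[[1, [0, 0, 1.5], 0], [1, [0, 0, 1.5], 0], [1, [0, 0, 0], 0]])

```text
time_s: 29.12
position: [0.5989, 0.1489, 0.0767]
tcp_rot: [[0.997, -0.083, 0.001], [-0.083, -0.997, 0.0], [0.001, -0.0, -1.0]]
force: [3.8, 1.2, 0.5]
opening: 0.415
```

Call:
servo_tool(increments=[[1, [0, 0, 1.5], 0], [1, [0, 0, 1.5], 0], [1, [0, 0, 0], 0]])

```text
time_s: 29.5
position: [0.5988, 0.1489, 0.0734]
tcp_rot: [[0.997, -0.083, 0.001], [-0.083, -0.997, 0.0], [0.001, -0.0, -1.0]]
force: [7.2, 2.0, -2.8]
opening: 0.411
```

Call:
servo_tool(increments=[[1, [0.7, 0, 1], 0], [1, [0, 0, 1], 0], [1, [0, 0, 0], 0]])

```text
time_s: 29.88
position: [0.5987, 0.149, 0.0711]
tcp_rot: [[0.997, -0.083, -0.001], [-0.083, -0.997, 0.0], [-0.001, -0.0, -1.0]]
force: [5.4, 3.2, -1.6]
opening: 0.411
```

Call:
servo_tool(increments=[[1, [0, 0, 1], 0], [1, [0, 0, 0.7], 0], [1, [0, 0, 0], 0]])

```text
time_s: 30.25
position: [0.5987, 0.1491, 0.0707]
tcp_rot: [[0.997, -0.083, -0.0], [-0.083, -0.997, 0.0], [-0.0, -0.0, -1.0]]
force: [3.0, 3.2, 4.5]
opening: 0.404
```

Call:
servo_tool(increments=[[1, [0, 0, 1], 0], [1, [0, 0, 0], 0]])

```text
time_s: 30.5
position: [0.5987, 0.1491, 0.0706]
tcp_rot: [[0.997, -0.083, -0.0], [-0.083, -0.997, 0.0], [-0.0, -0.0, -1.0]]
force: [1.5, 2.0, 10.3]
opening: 0.409
```

Call:
servo_tool(increments=[[1, [0, 0, -1], 0], [0, [0, 0, 0], 0], [0, [0, 0, 0], 0], [0, [0, 0, 0], 0], [0, [0, 0, 0], 0]])

```text
time_s: 31.12
position: [0.5981, 0.1486, 0.0699]
tcp_rot: [[0.997, -0.083, -0.002], [-0.083, -0.997, -0.0], [-0.002, 0.0, -1.0]]
force: [0.2, 0.1, 0.6]
opening: 0.779
```

Call:
servo_tool(increments=[[0, [0, 0, -20], 0], [0, [0, 0, -40], 0], [0, [0, 0, -40], 0], [0, [0, 0, -20], 0], [0, [0, 0, 0], 0]])

```text
time_s: 31.75
position: [0.6, 0.1489, 0.1922]
tcp_rot: [[0.997, -0.083, 0.004], [-0.083, -0.997, 0.0], [0.004, -0.0, -1.0]]
force: [-0.2, 0.6, -0.4]
opening: 1.001
```

Call:
servo_tool(increments=[[0, [-50, 0, 0], 0], [0, [-50, 0, 0], 0], [0, [-50, 0, 0], 0], [0, [0, 0, 0], 0], [0, [0, 0, 0], 0]])

```text
time_s: 32.38
position: [0.4498, 0.1613, 0.1899]
tcp_rot: [[0.997, -0.083, 0.0], [-0.083, -0.997, -0.0], [0.0, 0.0, -1.0]]
force: [0.7, -0.3, -0.8]
opening: 1.0
```

```bash
python3 look.py 7
```

```text
now [449.8 161.3 189.9] yaw -4.7 F [ 0.7 -0.3 -0.8] M [0.06 0.05 0.04] open 1.0 t 32.38 j [  6.  22. 105.  -0.  53. 101.]
tool delta mm [148.7  -0.   64.9] yaw turn 15.3
```

View pics/scene7c.png

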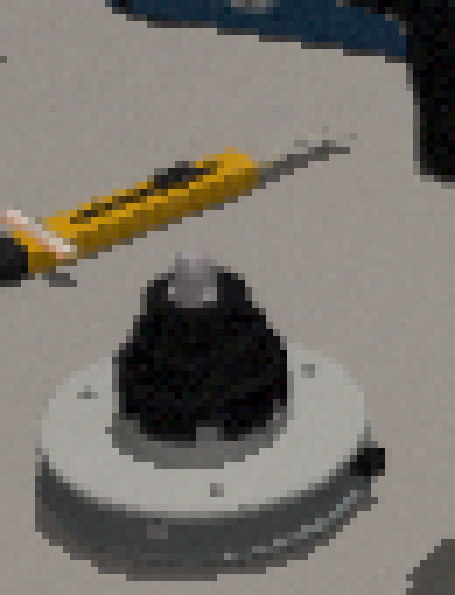

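View pics/top7.png

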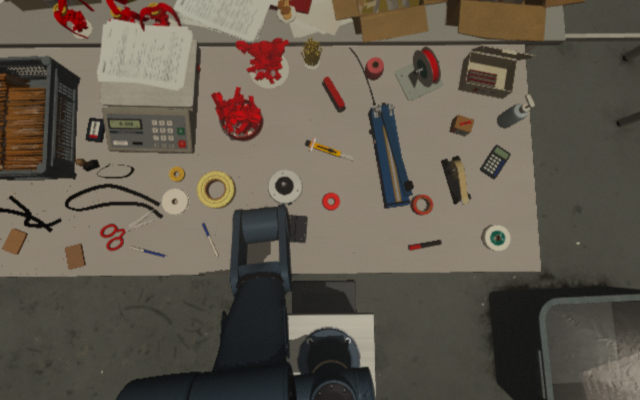

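```bash
python3 - <<'E'
from fit import *
im=cv2.imread('pics/scene7.png'); al=(im.max(2)<65).astype(float)
box=(266,208,300,245)
def f(dz,xy=(.598,.149)):
    s=np.maximum.reduce([sil('scene',[c],xy,box) for c in((.031,.035,.053),(.0245,.053,.066),(.0185,.066+dz,.080+dz))])
    a=al[208:245,266:300]; return ((s-a)**2).sum()
for dz in(-.002,0,.002,.004,.006,.009,.012): print(dz,f(dz).round(1))
im,d=bot.capture('top');P=cloud('top',d)
q=P[170:200,270:300].reshape(-1,3);print('heights',np.round(np.percentile(q[:,2],[70,80,90,95,97,99]),3))
rel([.45,.16,.19])
E
```

```text
-0.002 58.1
0 62.6
0.002 72.3
0.004 82.9
0.006 92.9
0.009 108.7
0.012 124.3
heights [0.031 0.054 0.072 0.08  0.082 0.092]
now [450.9 161.1 190.2] yaw -4.8 F [ 0.4 -0.6  0.3] M [ 0.08  0.01 -0.02] open 1.0 t 32.52 j [  6.  22. 105.  -0.  53. 101.]
tool delta mm [-0.8  1.2  0.2] yaw turn None
```

All three rings check out at home height: the stack heights in the depth image read 0.054, 0.072 and 0.080.

```bash
python3 -c "
from rig import bot
print(bot.hand_in())"
```

```text
the job is handed in; nothing more can be done
None
```

I built the three-ring stack on the spindle and handed the job in at about 32.5 s; no verdict was reported. I did not measure how far the label roll, pen and marker had moved. I steered clear of them, and in the last top picture they look to be where they started.

- **Wide ring:** I threaded it on, felt it land on the key and turned it about 12° under a push of roughly 8 N. It dropped over the key and I felt it seat at about 35 mm.
- **Middle ring:** I laid it flat on the wide ring, with contact felt where it should be, at about 53 mm.
- **Collar:** It went past the balls at about 8 N and was set on the middle ring at about 66 mm with a push of about 10 N. On the way down it rubbed on the spindle with up to 7 N sideways, so I shifted it 0.7 mm.

**Last checks:** All rings are released and the gripper is clear. The final side view shows a level, stepped stack with the spindle tip standing out above it. The top depth image reads the collar top at about 80 mm, which is the home height. The silhouette fit of the collar's height was coarse: it fitted slightly better 2 mm below home than at home. It got steadily worse higher up, so the collar is not standing proud.

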